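Snap the food box lid shut round its rim

TASK

The lid of the white food box is on, but the four snap sections of its rim still stand up. With the fingertips press them down one at a time until each is fully shut and lies level, starting with the orange one and working clockwise round the box as seen from above. Leave the box standing where it is (do not lift it or shove it about), leave the other things alone, mind the wall cabinet above the back of the worktop, and finish with the hand clear of everything.

Things in the scene. Friction and masses are not known exactly. Their poses are not given: they have to be found in the camera images.
- food_box: White loose food box, 140 x 104 mm, 50 mm high, 0.6 to 1 kg, at any turn. Origin: centre of its underside; x along its length, z up. Grey lid panel on it, top 48 mm up. The lid rim is four snap sections, one a side, hinged to the panel at x = +-47 and y = +-29 mm, 48 mm up, reaching 26 mm outward. All start raised, outer edges 7 to 10 mm above shut; shut they lie level, tops 50 mm up (a ridge 1 mm more).
- clip1 (a joint): Hinge of the snap section on the short side at the box's +x end, 54 mm long, ORANGE, the first. 0 = standing up (open), 0.40 rad = fully shut against its stop; starts between 0 and 0.12. Tight snap fit: it takes about 7 N down at its pad to move, more nearer the hinge, and stays where it is left, so half pressed is half open.
- clip1_pad (a point): Spot to press: on the top face of snap section 1, 18 mm out from its hinge, middle of its length. It moves with the section; with the section shut it lies at (65, 0, 50) mm in the box's frame. Its x axis points outward from the box, level at joint value 0 and tipped down by the joint value after that.
- clip2 (a joint): Hinge of the snap section on the long side at the box's -y, 90 mm long, blue, the second going clockwise seen from above. 0 = standing up (open), 0.40 rad = fully shut against its stop; starts between 0 and 0.12. Tight snap fit: it takes about 7 N down at its pad to move, more nearer the hinge, and stays where it is left, so half pressed is half open.
- clip2_pad (a point): Spot to press: on the top face of snap section 2, 18 mm out from its hinge, middle of its length. It moves with the section; with the section shut it lies at (0, -47, 50) mm in the box's frame. Its x axis points outward from the box, level at joint value 0 and tipped down by the joint value after that.
- clip3 (a joint): Hinge of the snap section on the short side at the box's -x end, 54 mm long, blue, the third. 0 = standing up (open), 0.40 rad = fully shut against its stop; starts between 0 and 0.12. Tight snap fit: it takes about 7 N down at its pad to move, more nearer the hinge, and stays where it is left, so half pressed is half open.
- clip3_pad (a point): Spot to press: on the top face of snap section 3, 18 mm out from its hinge, middle of its length. It moves with the section; with the section shut it lies at (-65, 0, 50) mm in the box's frame. Its x axis points outward from the box, level at joint value 0 and tipped down by the joint value after that.
- clip4 (a joint): Hinge of the snap section on the long side at the box's +y, 90 mm long, blue, the fourth. 0 = standing up (open), 0.40 rad = fully shut against its stop; starts between 0 and 0.12. Tight snap fit: it takes about 7 N down at its pad to move, more nearer the hinge, and stays where it is left, so half pressed is half open.
- clip4_pad (a point): Spot to press: on the top face of snap section 4, 18 mm out from its hinge, middle of its length. It moves with the section; with the section shut it lies at (0, 47, 50) mm in the box's frame. Its x axis points outward from the box, level at joint value 0 and tipped down by the joint value after that.
- tuna_tin: Low tin, 86 mm across, 40 mm high; loose bystander, leave alone. Origin near the centre of its underside.
- mug: White mug with handle, 80 mm across, 91 mm high; loose bystander, leave alone. Origin near the centre of its underside.
- yoghurt_pot: Yoghurt pot, 72 mm across, 71 mm high; loose bystander, leave alone. Origin near the centre of its underside.
- spice_jar: Spice jar with green cap, 46 mm across, 106 mm high; loose bystander, leave alone. Origin near the centre of its underside.
- measure_cup: Black measuring cup with handle, 127 mm long, 36 mm high, on the cooktop; loose bystander, leave alone. Origin near the centre of its underside.
- wood_spoon: Wooden spoon, 295 mm long, 14 mm high, lying near the front edge of the worktop; loose bystander, leave alone. Origin near the centre of its underside.
- wall_cabinet (a point): Middle of the lower front edge of the wall cabinet over the back of the worktop (650 mm wide along y; its door handles stand about 40 mm out of the front). An upright hand over the far side of the box can bring the forearm against it; lean the hand back toward the robot by about 20 degrees.

How it is judged:
On the way, in this order (a step that is already met when the one before it is completed fails the run):
1. the orange section is fully shut, later ones still up (value of joint clip1 above 0.32 rad and value of joint each of clip2, clip3, clip4 below 0.32 rad), for 0.1 s.
2. the second section (next clockwise) is fully shut, later ones still up (value of joint clip2 above 0.32 rad and value of joint each of clip3, clip4 below 0.32 rad), for 0.1 s.
3. the third section is fully shut, later ones still up (value of joint clip3 above 0.32 rad and value of joint clip4 below 0.32 rad), for 0.1 s.
4. the fourth section is fully shut (value of joint clip4 above 0.32 rad), for 0.1 s.
At the end, for the whole second after the job is handed in: All four snap sections are shut (each hinge past 0.32 of 0.40 rad), the box stands upright (within 0.05 rad), at rest and within 30 mm of where it stood (value of joint each of clip1, clip2, clip3, clip4 above 0.32 rad and distance of food_box from where it was at the start of the episode below 0.03 m and angle between food_box's own z axis and vertical below 0.05 rad and linear speed of food_box below 0.01 m/s); the robot touches nothing.
It fails at once if the food box is lifted more than 12 mm or tipped more than 0.2 rad (height (world z) of food_box above 0.012 m or angle between food_box's own z axis and vertical above 0.2 rad).
It fails at once if the food box is shoved more than 40 mm (distance of food_box from where it was at the start of the episode above 0.04 m).
It fails at once if a bystander is moved more than 30 mm (distance of any of tuna_tin, mug, yoghurt_pot, spice_jar, measure_cup, wood_spoon from where it was at the start of the episode above 0.03 m).
It also fails if it takes over 40 s, if anything falls off the work surface, if the arm or the gripper's body presses on something with over 40 N, if the wrist force passes 120 N, or if a joint passes its speed limit or range.

ROBOT

A 6-joint arm with a two-finger parallel gripper is mounted at the origin on a cart in front of the work surface, level with it; the furniture and walls round the work are solid. World frame = base frame: x ahead of the robot, y to its left, z up, the work surface at z = 0. Lengths are in m, angles in rad, forces in N, time in s.
With the tool pointing down it reaches from about 0.3 to 0.825 m from the base axis. Payload 5.4 kg.
Tool frame: the origin (TCP) lies midway between the tips of the shut fingers; the grasp point (between the pads) lies 19 mm behind it; z points along the fingers, y is the line along which they close (so a half turn about z gives the same grasp; the last joint's range is limited). The gripper opens to 92 mm and grips with 3 to 60 N. Pads are 20 mm wide; open, the fingers measure 128 mm over their backs; the gripper's body (75 mm by 189 mm) begins 69 mm behind the grasp point.
Start: joints at [-1.479, 0.158, 1.597, -0, 1.386, -0.21], TCP at [0.171, -0.549, 0.215] pointing down, gripper open.
Joint ranges: [-2.91, 2.91], [-0.94, 2.29], [0.18, 2.7], [-1.29, 4.43], [0.17, 2.64], [-3, 3]. Speed limits (rad/s): [2.57, 2.57, 3.14, 3.14, 3.14, 3.14].

INTERFACE

Orientations are given as a unit quaternion [x, y, z, w].
In Python, from workcell import * gives the robot as it stands.
- The arm moves only by the tool servo_tool, never from a script. Its argument "steps" is a list of rows, each an object with "hand": the closure in counts, from 0 (fully open) to 255 (shut); "xyz": the shift along the tool's x, y, z in mm, a list of three; "yaw": the turn about the tool's z in rad. A call has 1 to 8 rows; each row shifts and turns the commanded pose from where the row before left it, along the tool's axes as they then stand; what a row does not reach is not made up. A row lasts 1/8 s, in which the tool goes at most 62.5 mm and 10.7 degrees, less where a joint would pass 70% of its speed; a pose out of reach is approached as far as the arm can. A call is refused whole if a number of a shift passes 62.5 or a number of a turn 0.188, either way. A call with a gripper value outside its range is refused whole. The fingers move at their own pace and stop on an object; "squeeze" is the grip in N (left out, the last holds). Time passes only in rows, so rows that do not move let the fingers close. It gives the time, the measured TCP pose, the force, the opening and the grip force at its end, in the units of the state.
- sense(): the state, without advancing time (a new reading comes with each control period).
- get_image(name): name is "scene" or "top" or "wrist"; returns the picture (400x640x3 uint8, blue, green, red); there is no depth.
- camera_model(name): a dict with "camera_matrix" (3x3 intrinsics, pixels), "D" ([k1, k2, p1, p2, k3] as OpenCV has them; the pictures are not rectified), "rvec" (rotation vector, rad) and "tvec" (3), from world to camera coordinates, as OpenCV has them. Camera axes: x right, y down, z forward; pixel columns grow to the right and rows downward; lengths in m; the calibration is good to about 2 mm. A picture is of the moment at which its call begins: read the wrist's pose just before it. camera_model takes no time and is no camera call; for the wrist camera it gives the pose at the moment of the call.
- close_job(): hands the job in; it is judged then, once.
Trained networks look in the newest picture that a camera, given by its name, has taken for a name from the list of things; names that differ only in an ending like _2 or _b are one class to them, and where a whole thing is asked for, a point or a joint stands for the part that bears it (a point fixed in the world has none). Each returns a list of dicts, best first, with "conf" (0 to 1); they miss things now and then, are a little off and sometimes report something else, mostly with a low value. They report only what shows in the picture. A call takes as long as a camera call.
- find_in(camera, name): "position" ([x, y, z] in m, in world coordinates, good to about 4 mm: the middle of the surface that is visible of it).
The state is a dict: "t": time; "q": joint angles; "qd": joint speeds; "tau": joint torques, N m; "position": TCP position; "tcp_rot": TCP orientation; "force": force on the tool from outside, world axes, zero at the start; "moment": the same for the moment, N m; "gripper_width": finger opening in m; "grasp_force": force on a finger pad.
Only numpy, scipy, OpenCV 4.12 (cv2) and the standard library are available. Lean on these libraries where they do the work, as an engineer would, in place of code of your own. Each camera call takes 0.05 s, during which the arm holds its last target. There are 200 camera calls.

## Working session

There is one attempt and no reset: what is moved stays moved. The work goes in short steps, Python scripts to look and compute and a tool call to move; the robot and the scene stay as the last step left them, time stands still between calls to the robot, and variables do not carry over. Pictures are saved under pics/ and viewed, at most 13 in all, crops included, and the job is handed in when it is done.

Besides the shell and the picture viewer there is one more tool, called after ">>>" as name([rows], argument=value, ...), one row to a line, values as JSON. servo_tool: Moves the arm, as the interface text tells. Its arguments: {"type":"object","properties":{"steps":{"type":"array"},"squeeze":{"type":"number"}},"required":["steps"]}

```bash
mkdir -p pics; python3 - <<'E'
from workcell import *
import cv2
for c in ("top","scene"):
    im=get_image(c); cv2.imwrite(f"pics/{c}1.png",im)
    m=camera_model(c); print(c,m["camera_matrix"],m["rvec"],m["tvec"])
    for n in ["food_box","clip1_pad","clip2_pad","clip3_pad","clip4_pad","mug","spice_jar","yoghurt_pot","tuna_tin"]:
        print(n,[(d["position"],d["conf"]) for d in find_in(c,n)[:4]])
s=sense();print(s["t"],s["position"],s["tcp_rot"],s["force"])
E
```

```text
top [[517.4798356    0.         322.56129061]
 [  0.         517.4798356  203.0869055 ]
 [  0.           0.           1.        ]] [ 2.01756822 -1.57948053  0.57596892] [-0.21685227  0.50901396  1.7842773 ]
food_box []
clip1_pad []
clip2_pad []
clip3_pad []
clip4_pad []
mug []
spice_jar []
yoghurt_pot []
tuna_tin []
scene [[365.42449298   0.         320.32439161]
 [  0.         365.42449298 196.96096125]
 [  0.           0.           1.        ]] [ 1.25244503 -2.10146441  1.10381119] [0.12380656 0.51877827 0.91135703]
food_box []
clip1_pad [([0.5344, -0.3626, 0.0559], 0.49)]
clip2_pad [([0.5646, -0.4773, 0.0406], 0.3)]
clip3_pad []
clip4_pad []
mug [([0.5335, -0.3606, 0.0598], 0.78), ([0.3539, -0.4029, 0.0105], 0.59)]
spice_jar [([0.4467, -0.4832, 0.0665], 0.59)]
yoghurt_pot [([0.4019, -0.3542, 0.07], 0.58)]
tuna_tin [([0.567, -0.4756, 0.038], 0.68)]
1.0 [ 0.17089086 -0.54898693  0.21458722] [ 9.88635238e-01  1.50334183e-01 -1.20327317e-05 -1.83630296e-05] [-0.06838835  0.01526672 -0.66818162]
```

View pics/top1.png

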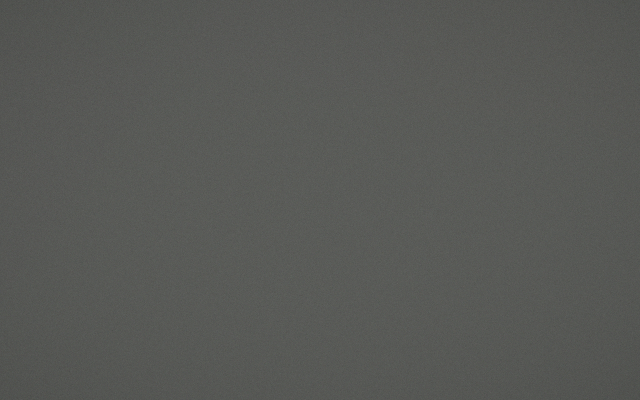

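View pics/scene1.png

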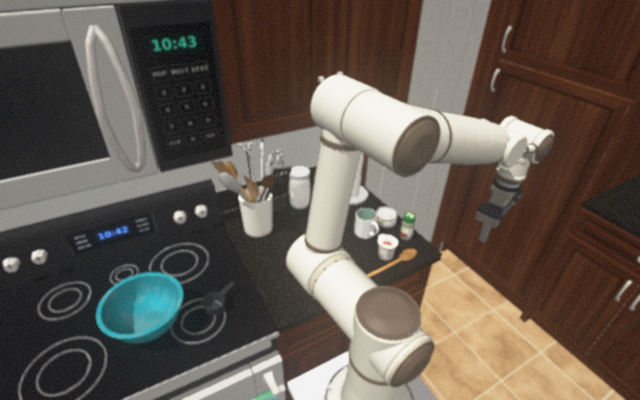

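The top camera is blocked (plain grey). In the scene view the box is mostly hidden behind the forearm, with a white corner near (357,193). The mug is at (366,222), the tin at (387,215), the jar at (407,225) and the pot at (388,245).

```bash
cat > h.py <<'E'
from workcell import *
import numpy as np, cv2
from scipy.spatial.transform import Rotation as R
def cam(c):
    m=camera_model(c); return np.array(m["camera_matrix"]),np.array(m["D"],float),np.array(m["rvec"],float).ravel(),np.array(m["tvec"],float).ravel()
def back(c,px,z,M=None):
    K,D,r,t=M or cam(c); u=cv2.undistortPoints(np.array(px,float).reshape(-1,1,2),K,D).reshape(-1,2)
    Rm=R.from_rotvec(r).as_matrix(); C=-Rm.T@t; d=np.c_[u,np.ones(len(u))]@Rm
    return C+d*((np.atleast_1d(z)-C[2])/d[:,2])[:,None]
def proj(c,P,M=None):
    K,D,r,t=M or cam(c); return cv2.projectPoints(np.array(P,float).reshape(-1,1,3),r,t,K,D)[0].reshape(-1,2)
def tool(dw):  # world shift (m) -> tool shift mm
    return R.from_quat(sense()["tcp_rot"]).inv().apply(np.array(dw))*1000
E
python3 - <<'E'
from h import *
print(back("scene",[[357,193],[366,222],[387,215],[407,225],[388,245]],[.05,.09,.04,.1,.07]).round(3))
for c in("top","scene","wrist"):
    K,D,r,t=cam(c);print(c,(-R.from_rotvec(r).as_matrix().T@t).round(3),R.from_rotvec(r).as_matrix()[2].round(3))
print(find_in("scene","wall_cabinet"),tool([0.3,0.1,0.1]))
E
```

```text
[[ 0.736 -0.446  0.05 ]
 [ 0.514 -0.335  0.09 ]
 [ 0.56  -0.476  0.04 ]
 [ 0.419 -0.451  0.1  ]
 [ 0.391 -0.346  0.07 ]]
top [-0.656 -0.348  1.714] [ 0.611  0.132 -0.78 ]
scene [-0.322  0.339  0.947] [ 0.71  -0.405 -0.576]
wrist [ 0.243 -0.526  0.385] [-0.257 -0.081 -0.963]Traceback (most recent call last):
  File "<stdin>", line 5, in <module>
ValueError: it knows: clip, clip1_pad, clip2_pad, clip3_pad, clip4_pad, food_box, measure_cup, mug, spice_jar, tuna_tin, wood_spoon, yoghurt_pot
```

>>> servo_tool([
  {"hand": 255,"xyz": [50,-6,-20],"yaw": 0},
  {"hand": 255,"xyz": [50,-6,-20],"yaw": 0},
  {"hand": 255,"xyz": [50,-6,-20],"yaw": 0},
  {"hand": 255,"xyz": [50,-6,-20],"yaw": 0},
  {"hand": 255,"xyz": [50,-6,-20],"yaw": 0},
  {"hand": 255,"xyz": [50,-6,-20],"yaw": 0},
], squeeze=10)

```text
t: 1.75
position: [0.448, -0.4246, 0.3353]
tcp_rot: [0.989, 0.15, 0.0, 0.0]
force: [0.4, -1.2, -1.1]
gripper_width: 0.0342
grasp_force: 0.0
```

```bash
python3 - <<'E'
from h import *
im={c:get_image(c) for c in("wrist","scene")}
M=cam("wrist"); np.save("M.npy",np.array(M,dtype=object),allow_pickle=True)
cv2.imwrite("pics/b.png",np.hstack([im["wrist"],im["scene"][100:300,300:460].repeat(2,0).repeat(2,1)][:1]))
cv2.imwrite("pics/bs.png",im["scene"])
for n in ["food_box","clip1_pad","clip2_pad","clip3_pad","clip4_pad","mug","spice_jar","yoghurt_pot","tuna_tin"]:
    print(n,[(np.round(d["position"],3),d["conf"]) for c in ("wrist","scene") for d in find_in(c,n)[:3]])
s=sense();print(s["t"],s["position"],s["q"],s["force"])
E
```

```text
food_box [(array([ 0.493, -0.108,  0.05 ]), 0.63), (array([ 0.463, -0.11 ,  0.05 ]), 0.89)]
clip1_pad [(array([ 0.546, -0.089,  0.047]), 0.57), (array([ 0.41 , -0.359,  0.068]), 0.24)]
clip2_pad [(array([ 0.413, -0.36 ,  0.068]), 0.7), (array([ 0.509, -0.142,  0.055]), 0.62), (array([ 0.435, -0.11 ,  0.053]), 0.62), (array([ 0.503, -0.139,  0.055]), 0.44)]
clip3_pad [(array([ 0.437, -0.111,  0.057]), 0.64), (array([ 0.447, -0.484,  0.066]), 0.68), (array([ 0.502, -0.141,  0.056]), 0.64), (array([ 0.434, -0.11 ,  0.055]), 0.54)]
clip4_pad [(array([ 0.491, -0.056,  0.056]), 0.98), (array([ 0.457, -0.062,  0.054]), 0.56)]
mug [(array([ 0.558, -0.361,  0.015]), 0.71), (array([ 0.534, -0.362,  0.059]), 0.92)]
spice_jar [(array([ 0.463, -0.491,  0.107]), 0.74), (array([ 0.544, -0.089,  0.047]), 0.2), (array([ 0.447, -0.482,  0.065]), 0.89)]
yoghurt_pot [(array([ 0.411, -0.363,  0.07 ]), 0.81), (array([ 0.546, -0.086,  0.047]), 0.51), (array([ 0.399, -0.352,  0.072]), 0.68)]
tuna_tin [(array([ 0.575, -0.485,  0.04 ]), 0.56), (array([ 0.563, -0.473,  0.038]), 0.59)]
2.75 [ 0.44662742 -0.4254554   0.33460571] [-9.56740361e-01  2.19776001e-01  1.29338516e+00 -1.69080871e-05
  1.62844731e+00  3.12231000e-01] [-0.48616793 -0.38760659  0.6344686 ]
```

View pics/b.png

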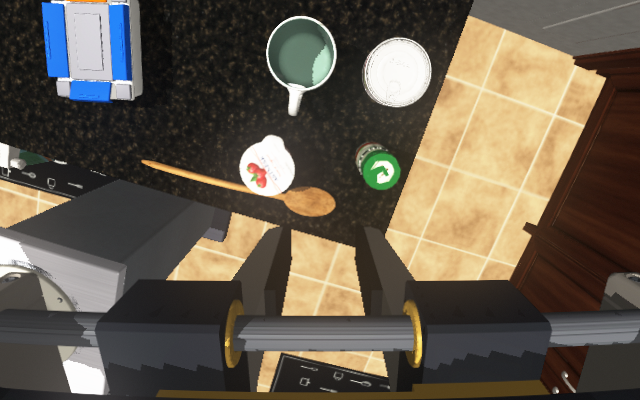

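View pics/bs.png

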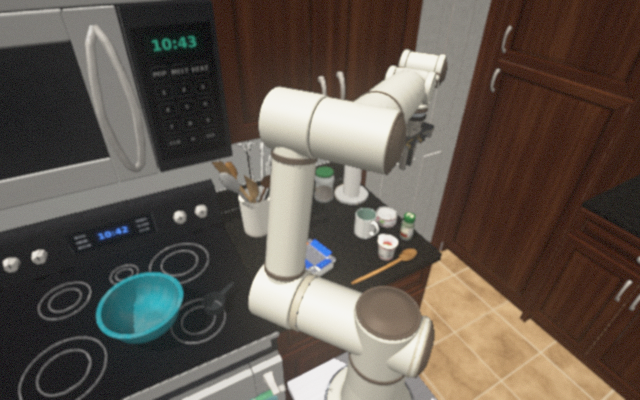

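The wrist view shows the box at the upper left (90,48). Its orange section is on the far side (90,0), with blue sections left, right and near. The spoon, pot, jar, mug and tin are all well to the right of it. I'm moving above the box.

>>> servo_tool([
  {"hand": 255,"xyz": [15,-52,10],"yaw": 0},
  {"hand": 255,"xyz": [15,-52,10],"yaw": 0},
  {"hand": 255,"xyz": [15,-52,20],"yaw": 0},
  {"hand": 255,"xyz": [15,-52,20],"yaw": 0},
  {"hand": 255,"xyz": [15,-52,20],"yaw": 0},
  {"hand": 255,"xyz": [15,-52,20],"yaw": 0.1},
  {"hand": 255,"xyz": [0,0,0],"yaw": 0},
])

```text
t: 3.62
position: [0.4387, -0.0975, 0.233]
tcp_rot: [0.995, 0.103, -0.001, -0.001]
force: [-0.2, 0.3, 0.8]
gripper_width: 0.0005
grasp_force: 0.0
```

```bash
python3 - <<'E'
from h import *
im=get_image("wrist"); M=cam("wrist"); cv2.imwrite("pics/c.png",im); cv2.imwrite("pics/cs.png",get_image("scene"))
import pickle; pickle.dump(M,open("M.pkl","wb"))
for n in ["food_box","clip1_pad","clip2_pad","clip3_pad","clip4_pad"]:
    print(n,[(np.round(d["position"],3),d["conf"]) for d in find_in("wrist",n)[:3]])
s=sense();print(s["t"],s["position"],s["q"].round(3),s["tcp_rot"],s["force"])
E
```

```text
food_box [(array([ 0.503, -0.096,  0.049]), 0.58)]
clip1_pad [(array([ 0.556, -0.078,  0.054]), 0.79), (array([ 0.547, -0.353,  0.053]), 0.17)]
clip2_pad [(array([ 0.508, -0.138,  0.052]), 0.72)]
clip3_pad [(array([ 0.439, -0.112,  0.058]), 0.8)]
clip4_pad [(array([ 0.492, -0.056,  0.054]), 0.88)]
3.975 [ 0.44018171 -0.1020678   0.23515614] [-0.496 -0.188  1.899 -0.     1.43   0.874] [9.94991575e-01 9.99576208e-02 3.69076623e-04 3.22330659e-04] [-0.16637407  0.11105511  0.14212923]
```

View pics/c.png

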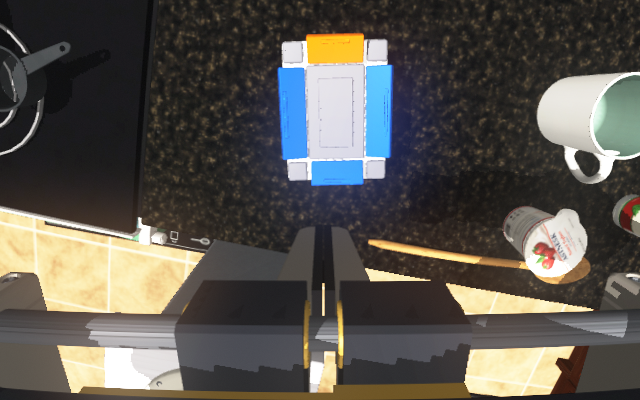

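View pics/cs.png

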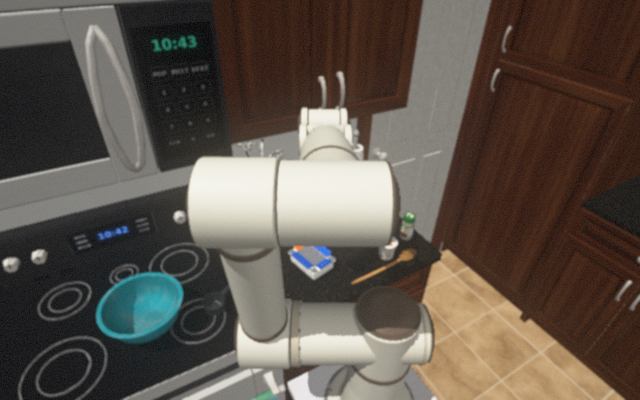

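The close view shows the box upright in the picture: orange at the top (335,48), blue at right (379,112), near (337,172) and left (292,112), and the panel spanning about (307–364, 66–159). The scene view shows the wrist knob at (325,118), with the cabinet's lower edge at about row 110–130 behind it.

```bash
python3 - <<'E'
from h import *
import pickle; M=pickle.load(open("M.pkl","rb"))
im=cv2.imread("pics/c.png"); hsv=cv2.cvtColor(im,cv2.COLOR_BGR2HSV)
sub=np.zeros(im.shape[:2],np.uint8); sub[20:200,260:410]=1
B=cv2.inRange(hsv,(95,120,90),(120,255,255))*sub; O=cv2.inRange(hsv,(5,150,150),(25,255,255))*sub
def boxes(m):
    n,l,s,c=cv2.connectedComponentsWithStats(m); return [(s[i].tolist(),c[i].round(1)) for i in range(1,n) if s[i][4]>100]
print(boxes(B),boxes(O))
p=back("wrist",[[335,65],[365.5,112],[337,159.5],[306,112]],.048,M); print(p.round(4))
c=(p[0]+p[2])/2; c2=(p[1]+p[3])/2; d=p[0]-p[2]; e=p[3]-p[1]
print(c,c2,np.linalg.norm(d),np.linalg.norm(e),np.arctan2(d[1],d[0]),np.arctan2(-e[0],e[1]))
# knob & cabinet rays
K,D,r,t=cam("scene"); Rm=R.from_rotvec(r).as_matrix(); C=-Rm.T@t
def ray(px): 
    u=cv2.undistortPoints(np.array([[px]],float),K,D).ravel(); return Rm.T@np.r_[u,1]
d=ray([325,110]); print("knob",C+d*(.44-C[0])/d[0])
for px in([231,133],[412,104],[323,80]):
    d=ray(px); print(px,[(C+d*(x-C[0])/d[0]).round(3) for x in(.6,.7,.8)])
E
```

```text
[([366, 64, 28, 95, 2448], array([379.3, 110.5])), ([277, 67, 31, 93, 2432], array([292. , 112.3])), ([311, 160, 53, 26, 1283], array([337. , 172.8]))] [([306, 33, 58, 30, 1639], array([334.9,  47.5]))]
[[ 0.5438 -0.0895  0.048 ]
 [ 0.5059 -0.1293  0.048 ]
 [ 0.4525 -0.1115  0.048 ]
 [ 0.4936 -0.0705  0.048 ]]
[ 0.49813539 -0.10050399  0.048     ] [ 0.4997703  -0.09985787  0.048     ] 0.09388558179110956 0.06007333630992672 0.23608809605114853 0.2062363316935264
knob [ 0.44       -0.1030904   0.59517769]
[231, 133] [array([0.6  , 0.101, 0.508]), array([0.7  , 0.076, 0.46 ]), array([0.8  , 0.05 , 0.413])]
[412, 104] [array([ 0.6  , -0.55 ,  0.481]), array([ 0.7  , -0.646,  0.431]), array([ 0.8  , -0.743,  0.381])]
[323, 80] [array([ 0.6  , -0.187,  0.615]), array([ 0.7  , -0.244,  0.579]), array([ 0.8  , -0.301,  0.543])]
```

```bash
python3 - <<'E'
from h import *
import pickle; M=pickle.load(open("M.pkl","rb"))
print(back("scene",[[257,235],[270,215],[302,205],[232,215]],[0,.08,0,0.08]).round(3), back("wrist",[[335,0],[250,0],[420,0]],[0,0,0],M).round(3))
E
```

```text
[[ 0.734  0.018  0.   ]
 [ 0.73  -0.04   0.08 ]
 [ 0.829 -0.226  0.   ]
 [ 0.798  0.088  0.08 ]] [[ 0.613 -0.076  0.   ]
 [ 0.595  0.013  0.   ]
 [ 0.633 -0.165  0.   ]]
```

>>> servo_tool([
  {"hand": 255,"xyz": [10,2,40],"yaw": 0},
  {"hand": 255,"xyz": [20,2,40],"yaw": 0},
  {"hand": 255,"xyz": [20,2,40],"yaw": 0},
  {"hand": 255,"xyz": [20,2,38],"yaw": 0},
  {"hand": 255,"xyz": [0,0,0],"yaw": 0},
])

```text
t: 4.6
position: [0.5082, -0.0943, 0.0735]
tcp_rot: [0.995, 0.101, -0.003, -0.002]
force: [-0.5, -0.2, 0.4]
gripper_width: 0.0006
grasp_force: 0.0
```

>>> servo_tool([
  {"hand": 255,"xyz": [18,1,0],"yaw": 0},
  {"hand": 255,"xyz": [18,1,0],"yaw": 0},
  {"hand": 255,"xyz": [19,1,0],"yaw": 0},
  {"hand": 255,"xyz": [0,0,2],"yaw": 0},
  {"hand": 255,"xyz": [0,0,0],"yaw": 0},
])

```text
t: 5.22
position: [0.564, -0.087, 0.0754]
tcp_rot: [0.995, 0.101, 0.0, 0.0]
force: [-0.3, 0.2, -0.8]
gripper_width: 0.0007
grasp_force: 0.0
```

```bash
python3 - <<'E'
from h import *
im=get_image("wrist"); cv2.imwrite("pics/d.png",im[100:400,120:540])
print(sense()["position"],sense()["force"])
E
```

```text
[ 0.56385998 -0.08688975  0.07516515] [-0.9900797   0.01749344 -0.20751858]
```

View pics/d.png

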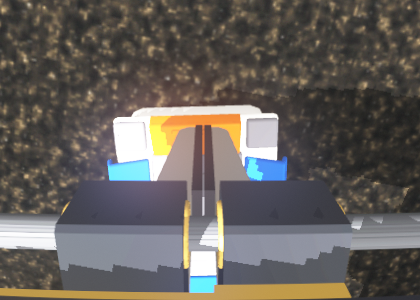

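The fingertips are centred over the orange section (crop pixels 150–240, tips at about 202,125). Pressing down.

>>> servo_tool([
  {"hand": 255,"xyz": [-1,0,8],"yaw": 0},
  {"hand": 255,"xyz": [0,0,6],"yaw": 0},
  {"hand": 255,"xyz": [0,0,4],"yaw": 0},
  {"hand": 255,"xyz": [0,0,4],"yaw": 0},
  {"hand": 255,"xyz": [0,0,2],"yaw": 0},
  {"hand": 255,"xyz": [0,0,0],"yaw": 0},
])

```text
t: 6.02
position: [0.565, -0.0864, 0.0515]
tcp_rot: [0.995, 0.101, 0.002, 0.0]
force: [2.3, 1.5, 5.5]
gripper_width: 0.0005
grasp_force: 2.3
```

>>> servo_tool([
  {"hand": 255,"xyz": [0,0,1.5],"yaw": 0},
  {"hand": 255,"xyz": [0,0,1],"yaw": 0},
  {"hand": 255,"xyz": [0,0,0],"yaw": 0},
])

```text
t: 6.4
position: [0.5652, -0.0864, 0.0502]
tcp_rot: [0.995, 0.101, 0.002, 0.0]
force: [-0.2, 4.7, 12.9]
gripper_width: 0.0005
grasp_force: 6.2
```

>>> servo_tool([
  {"hand": 255,"xyz": [0,0,1.5],"yaw": 0},
  {"hand": 255,"xyz": [0,0,1.5],"yaw": 0},
  {"hand": 255,"xyz": [0,0,0],"yaw": 0},
])

```text
t: 6.78
position: [0.5655, -0.0865, 0.0499]
tcp_rot: [0.995, 0.101, 0.002, 0.0]
force: [-7.8, 6.9, 29.8]
gripper_width: 0.0007
grasp_force: 15.0
```

>>> servo_tool([
  {"hand": 255,"xyz": [0,0,-14],"yaw": 0},
  {"hand": 255,"xyz": [0,0,-14],"yaw": 0},
  {"hand": 255,"xyz": [-22,15,0],"yaw": 0},
  {"hand": 255,"xyz": [-22,16,0],"yaw": 0},
  {"hand": 255,"xyz": [-22,16,0],"yaw": 0},
  {"hand": 255,"xyz": [0,0,0],"yaw": 0},
])

```text
t: 7.52
position: [0.5071, -0.1469, 0.0728]
tcp_rot: [0.995, 0.099, -0.001, -0.0]
force: [0.2, 0.6, 0.5]
gripper_width: 0.0004
grasp_force: 0.0
```

```bash
python3 - <<'E'
from h import *
im=get_image("wrist"); cv2.imwrite("pics/e.png",im[50:350,120:540])
s=sense();p=s["position"];print(p,s["force"],s["tcp_rot"])
print(tool(np.array([.5088,-.146,p[2]])-p))
E
```

```text
[ 0.50784901 -0.14622975  0.07296416] [-0.22289178  0.84557099  0.74520156] [ 9.94994084e-01  9.99333280e-02 -2.12089886e-04 -2.41199676e-04]
[ 9.77681113e-01 -3.60385466e-02 -3.46679170e-04]
```

View pics/e.png

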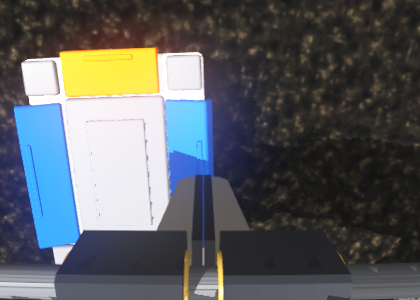

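Orange now lies level, at (110,70). The tips at (203,180) sit over the right blue section, slightly outward of its pad. I'll shift 1 mm inward and press.

>>> servo_tool([
  {"hand": 255,"xyz": [0,-1,8],"yaw": 0},
  {"hand": 255,"xyz": [0,0,6],"yaw": 0},
  {"hand": 255,"xyz": [0,0,4],"yaw": 0},
  {"hand": 255,"xyz": [0,0,3],"yaw": 0},
  {"hand": 255,"xyz": [0,0,2],"yaw": 0},
  {"hand": 255,"xyz": [0,0,2],"yaw": 0},
  {"hand": 255,"xyz": [0,0,0],"yaw": 0},
])

```text
t: 8.45
position: [0.5092, -0.1463, 0.0501]
tcp_rot: [0.995, 0.101, 0.0, 0.002]
force: [-5.0, -2.1, 14.1]
gripper_width: 0.0002
grasp_force: 7.2
```

>>> servo_tool([
  {"hand": 255,"xyz": [0,0,1.5],"yaw": 0},
  {"hand": 255,"xyz": [0,0,1.5],"yaw": 0},
  {"hand": 255,"xyz": [0,0,0],"yaw": 0},
])

```text
t: 8.82
position: [0.5094, -0.1466, 0.0498]
tcp_rot: [0.995, 0.102, 0.0, 0.002]
force: [-12.4, 0.6, 33.8]
gripper_width: 0.0007
grasp_force: 17.0
```

Shut. Next is section 3, moving by (-65, -47) in the box frame.

>>> servo_tool([
  {"hand": 255,"xyz": [0,0,-14],"yaw": 0},
  {"hand": 255,"xyz": [0,0,-14],"yaw": 0},
  {"hand": 255,"xyz": [-21,-16,0],"yaw": 0},
  {"hand": 255,"xyz": [-22,-15,0],"yaw": 0},
  {"hand": 255,"xyz": [-22,-15,0],"yaw": 0},
  {"hand": 255,"xyz": [0,0,0],"yaw": 0},
])

```text
t: 9.57
position: [0.434, -0.112, 0.0726]
tcp_rot: [0.995, 0.101, -0.001, -0.0]
force: [-0.2, -1.2, 0.1]
gripper_width: 0.0004
grasp_force: 0.0
```

```bash
python3 - <<'E'
from h import *
im=get_image("wrist"); cv2.imwrite("pics/f.png",im[20:320,120:540])
s=sense();p=s["position"];print(p,s["force"],s["tcp_rot"])
print(tool(np.array([.4354,-.1136,p[2]])-p))
E
```

```text
[ 0.435271   -0.11281996  0.0731287 ] [ 0.82205752 -0.49385794 -0.54642724] [9.94906927e-01 1.00797594e-01 2.10395754e-04 8.72191839e-05]
[-3.00763381e-02  7.90061961e-01  1.58562941e-04]
```

View pics/f.png

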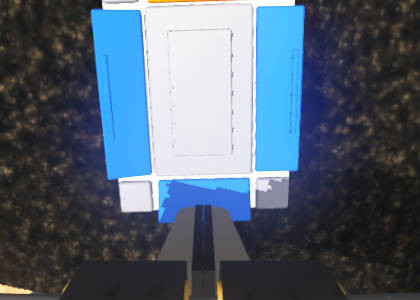

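Section 2 is level. The tips at (203,207) are centred on the near section, which spans (158–250, 178–220). Pressing.

>>> servo_tool([
  {"hand": 255,"xyz": [1,0,8],"yaw": 0},
  {"hand": 255,"xyz": [0,0,6],"yaw": 0},
  {"hand": 255,"xyz": [0,0,4],"yaw": 0},
  {"hand": 255,"xyz": [0,0,3],"yaw": 0},
  {"hand": 255,"xyz": [0,0,2],"yaw": 0},
  {"hand": 255,"xyz": [0,0,2],"yaw": 0},
  {"hand": 255,"xyz": [0,0,1],"yaw": 0},
  {"hand": 255,"xyz": [0,0,0],"yaw": 0},
])

```text
t: 10.62
position: [0.4357, -0.1134, 0.0499]
tcp_rot: [0.995, 0.101, -0.002, -0.0]
force: [-15.9, 3.6, 33.8]
gripper_width: 0.0004
grasp_force: 17.0
```

Shut. On to section 4, moving by (+65, -47).

>>> servo_tool([
  {"hand": 255,"xyz": [0,0,-14],"yaw": 0},
  {"hand": 255,"xyz": [0,0,-14],"yaw": 0},
  {"hand": 255,"xyz": [20,-15,0],"yaw": 0},
  {"hand": 255,"xyz": [22,-15,0],"yaw": 0},
  {"hand": 255,"xyz": [22,-15,0],"yaw": 0},
  {"hand": 255,"xyz": [0,0,0],"yaw": 0},
])

```text
t: 11.38
position: [0.4906, -0.0551, 0.0752]
tcp_rot: [0.995, 0.102, 0.0, 0.0]
force: [-0.4, -0.6, 0.5]
gripper_width: 0.0007
grasp_force: 0.0
```

```bash
python3 - <<'E'
from h import *
im=get_image("wrist"); cv2.imwrite("pics/g.png",im[20:320,120:540])
s=sense();p=s["position"];print(p,s["force"],s["tcp_rot"])
print(tool(np.array([.4892,-.054,p[2]])-p))
E
```

```text
[ 0.48990601 -0.0556534   0.07505154] [-0.26583155  0.07395974 -1.01025038] [ 9.94839972e-01  1.01456345e-01 -1.98304479e-04  2.58410487e-05]
[-3.57707693e-01 -1.76188291e+00  1.23321238e-04]
```

View pics/g.png

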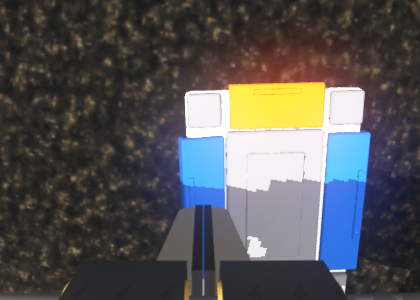

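The tips at (203,207) are over the left blue section (180–225). I'll shift 1 mm outward and press.

>>> servo_tool([
  {"hand": 255,"xyz": [0,-1,10],"yaw": 0},
  {"hand": 255,"xyz": [0,0,6],"yaw": 0},
  {"hand": 255,"xyz": [0,0,4],"yaw": 0},
  {"hand": 255,"xyz": [0,0,3],"yaw": 0},
  {"hand": 255,"xyz": [0,0,2],"yaw": 0},
  {"hand": 255,"xyz": [0,0,2],"yaw": 0},
  {"hand": 255,"xyz": [0,0,1.5],"yaw": 0},
  {"hand": 255,"xyz": [0,0,0],"yaw": 0},
])

```text
t: 12.42
position: [0.4891, -0.0543, 0.0499]
tcp_rot: [0.995, 0.101, -0.001, -0.001]
force: [-15.1, 7.1, 33.0]
gripper_width: 0.0004
grasp_force: 16.9
```

Now lift and back off toward the robot for a final check.

>>> servo_tool([
  {"hand": 255,"xyz": [0,0,-20],"yaw": 0},
  {"hand": 255,"xyz": [-10,0,-30],"yaw": 0},
  {"hand": 255,"xyz": [-20,10,-40],"yaw": 0},
  {"hand": 255,"xyz": [-20,20,-40],"yaw": 0},
  {"hand": 255,"xyz": [-10,10,-40],"yaw": 0},
  {"hand": 255,"xyz": [0,0,0],"yaw": 0},
  {"hand": 255,"xyz": [0,0,0],"yaw": 0},
])

```text
t: 13.3
position: [0.4383, -0.1059, 0.2155]
tcp_rot: [0.995, 0.101, -0.001, -0.0]
force: [0.6, -0.6, -1.3]
gripper_width: 0.0003
grasp_force: 0.0
```

```bash
python3 - <<'E'
from h import *
im=get_image("wrist"); cv2.imwrite("pics/h.png",cv2.resize(im[20:200,200:440],None,fx=3,fy=3))
s=sense();print(s["t"],s["position"],s["force"],find_in("wrist","food_box")[:1])
E
```

```text
13.35 [ 0.43806624 -0.10550924  0.21485587] [ 0.30764476 -0.46854997 -1.81066414] [{'position': [0.5042, -0.0979, 0.0505], 'conf': 0.78}]
```

View pics/h.png

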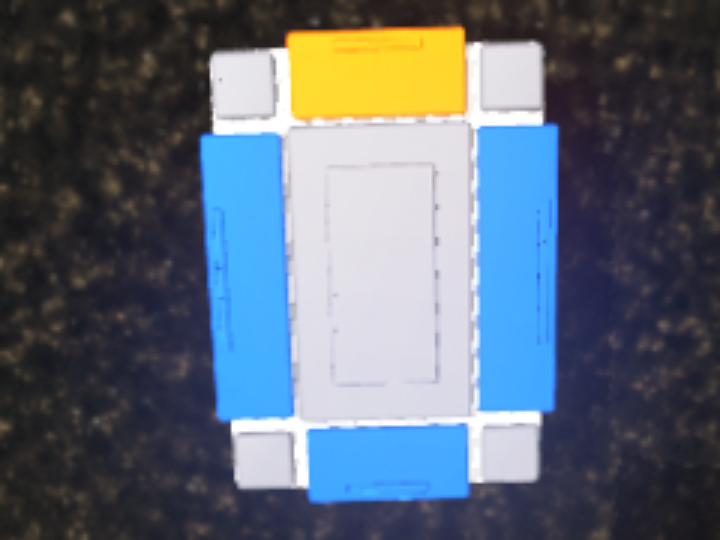

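All four sections look evenly level, the box hasn't moved, and the hand is clear.

```bash
python3 -c "
from workcell import *
print(close_job())"
```

```text
the job is handed in; nothing more can be done
None
```

I pressed all four snap sections shut in order (orange, then clockwise), each to its stop at 50 mm; the box hasn't visibly moved, the hand is clear, and the job is handed in, though no verdict came back.

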